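# Find the loose radius leaf that fits a tube stub and its saddle

## Robot

A 6-joint arm with a two-finger parallel gripper is mounted at the origin on the work surface. World frame = base frame: x ahead of the robot, y to its left, z up, the work surface at z = 0. Lengths are in m, angles in degrees, forces in N, time in s.
With the tool pointing down it reaches from about 0.375 to 0.9 m from the base axis. Payload 3.1 kg.
Tool frame: the origin (TCP) lies at the centre of the arm's flange, where the gripper is bolted on; the fingertips stand 182 mm ahead of it and the grasp point (between the pads) lies 164 mm ahead of it (manip.tip_reach is the distance from the TCP to the fingertips, in m); y points along the fingers, x is the direction in which the jaws open and shut, and the axes are right-handed (so a half turn about y gives the same grasp; the last joint's range is limited). The gripper opens to 87 mm and grips with 3 to 60 N. Pads are 19 mm wide; open, the fingers measure 117 mm over their backs; the gripper's body (75 mm by 190 mm) begins 51 mm behind the grasp point.
Start: joints at [-80.529, 30.224, 82.088, -0, 67.689, -10.227], TCP at [0.211, -0.588, 0.405] pointing down, gripper open.
Joint ranges: [-176.69, 176.69], [-43.24, 126.21], [12.49, 139.97], [-82, 262], [0, 151.66], [-163.58, 163.58]. Speed limits (degrees/s): [159.86, 159.86, 180, 180, 180, 180].

## Interface

Orientations are given as [roll, pitch, yaw] about the fixed x, y, z axes, in that order (R = Rz(yaw) Ry(pitch) Rx(roll)).
In Python, from bench import manip gives the robot as it stands.
- The arm moves only by the tool play_rows, never from a script. Its argument "rows" is a list of rows, each a list of 7 numbers: the shift along the world's x, y, z in m, then the turn, a rotation vector about the world's x, y, z in degrees, then the closure, from 0 (fully open) to 1 (shut). In form: [[x, y, z, rx, ry, rz, gripper], ...]. A call has 1 to 8 rows; each row is the pose to reach, as a shift and turn from the pose commanded when the call began; what a row does not reach only later rows make up. A row lasts 1/10 s, in which the tool goes at most 50 mm and 8.59 degrees, less where a joint would pass 70% of its speed; a pose out of reach is approached as far as the arm can. A call with a gripper value outside its range is refused whole. The fingers move at their own pace and stop on an object; "newtons" is the grip in N (left out, the last holds). Time passes only in rows, so rows that repeat a pose let the fingers close. It gives the time, the measured TCP pose, the force and the opening at its end, in the units of the state.
- manip.read_state(): the state, without advancing time (a new reading comes with each control period).
- manip.read_camera(name): name is "side" or "top"; returns a dict with "image" (400x640x3 uint8, red, green, blue), "z_map" (400x640 float32, m along the optical axis (not along the pixel's ray), 0 where there is no reading), "vertical_fov" (degrees; the focal length in pixels is half the picture's height over the tangent of half this angle, whatever the lens; pixels are square), "cx", "cy" (the principal point, pixels), "view" (4x4, takes a point from world to camera coordinates). Camera axes: x right, y down, z forward; pixel columns grow to the right and rows downward; lengths in m; the calibration is good to about 2 mm. A picture is of the moment at which its call begins.
- manip.hand_in(): hands the job in, once; it reports no verdict.
The state is a dict: "t": time; "q": joint angles; "joint_vel": joint speeds; "joint_efforts": joint torques, N m; "tool_pos": TCP position; "ee_rot": TCP orientation; "ft_force": force on the tool from outside, world axes, zero at the start; "wrist_torque": the same for the moment, N m; "grip_width": finger opening in m.
Only numpy, scipy, OpenCV 4.12 (cv2) and the standard library are available. Lean on these libraries where they do the work, as an engineer would, in place of code of your own. Each camera call takes 0.05 s, during which the arm holds its last target.

## Task

In the row of the fixture plate nearest the robot, a round stub faces a saddle of the same, unknown radius. Find the loose radius leaf that fits without rocking: hold its hollow end seated gently but firmly against the stub for a moment, then slide it across and press its round end into the saddle in the same way, and leave it lying flat there, fully seated and released. Feel for it with light force, never shoving a leaf hard against the steel, and leave the other tools on the bench as they are.

Things in the scene. Friction and masses are not known exactly. Their poses are not given: they have to be found in the camera images.
- fixture: dark steel plate fixed to the table, 260 x 310 x 10 mm, top 10 mm above its origin, which is under the middle of the front row (the one nearest the robot). x runs along that row from stub to saddle; the plate spans y from +60 to -250 mm. Two rows of spare stubs and saddles stand at y = -90 and -180 mm (not to be used). All stubs and saddles are fixed bare steel, 30 mm tall, tops 40 mm above the table
- stub_axis (a point): on the axis of the upright round stub in the front row, 67.5 mm from the fixture's middle in its -x, 5 mm above the plate's top (mid-thickness of a leaf lying there). Axes as the fixture. One row has radius 16 mm, one 20 mm, one 24 mm; which one is in front varies and is not told
- saddle_axis (a point): centre of the hollow arc of the upright saddle in the front row, 135 mm from stub_axis along the fixture's +x, 5 mm above the plate's top. Same radius as the front stub. Its steel shell lies on the +x side of this point, spanning 50 degrees either side of +x, and is open towards the stub
- leaf16_tab (a point): grip point of the loose aluminium radius leaf of radius 16 mm (about 120 g, 10 mm thick, about 110 mm long, lying flat on the table). It has an upright finger tab 30 mm long (leaf x), 14 mm wide (leaf y), its top 50 mm above the leaf's underside; this point is in the tab's middle, 35 mm above the underside. Leaf x axis points from the hollow end to the round end, z up
- leaf16_hollow (a point): centre of the hollow (concave) arc at the -x end of the 16 mm leaf, 57 mm from the tab in -x, 5 mm above the underside; the point lies in the air in front of the arc, radius 16 mm, spanning 50 degrees either side of leaf +x. When this end fits a stub, this point lies on the stub's axis
- leaf16_round (a point): centre of the round (convex) end, a disc of radius 16 mm at the +x end of the 16 mm leaf, 38 mm from the tab in +x and 95 mm from the hollow arc's centre, 5 mm above the underside. When it fits a saddle, this point lies on the saddle's axis
- leaf20_tab (a point): grip point of the loose aluminium radius leaf of radius 20 mm (about 120 g, 10 mm thick, about 110 mm long, lying flat on the table). It has an upright finger tab 30 mm long (leaf x), 14 mm wide (leaf y), its top 50 mm above the leaf's underside; this point is in the tab's middle, 35 mm above the underside. Leaf x axis points from the hollow end to the round end, z up
- leaf20_hollow (a point): centre of the hollow (concave) arc at the -x end of the 20 mm leaf, 57 mm from the tab in -x, 5 mm above the underside; the point lies in the air in front of the arc, radius 20 mm, spanning 50 degrees either side of leaf +x. When this end fits a stub, this point lies on the stub's axis
- leaf20_round (a point): centre of the round (convex) end, a disc of radius 20 mm at the +x end of the 20 mm leaf, 38 mm from the tab in +x and 95 mm from the hollow arc's centre, 5 mm above the underside. When it fits a saddle, this point lies on the saddle's axis
- leaf24_tab (a point): grip point of the loose aluminium radius leaf of radius 24 mm (about 120 g, 10 mm thick, about 110 mm long, lying flat on the table). It has an upright finger tab 30 mm long (leaf x), 14 mm wide (leaf y), its top 50 mm above the leaf's underside; this point is in the tab's middle, 35 mm above the underside. Leaf x axis points from the hollow end to the round end, z up
- leaf24_hollow (a point): centre of the hollow (concave) arc at the -x end of the 24 mm leaf, 57 mm from the tab in -x, 5 mm above the underside; the point lies in the air in front of the arc, radius 24 mm, spanning 50 degrees either side of leaf +x. When this end fits a stub, this point lies on the stub's axis
- leaf24_round (a point): centre of the round (convex) end, a disc of radius 24 mm at the +x end of the 24 mm leaf, 38 mm from the tab in +x and 95 mm from the hollow arc's centre, 5 mm above the underside. When it fits a saddle, this point lies on the saddle's axis
- socket_mid (a point): bystander, to be left alone: steel socket, a ring 28 mm across and 26 mm tall standing on the fixture plate behind the work row; point near its middle
- cap_mid (a point): bystander, to be left alone: aluminium filler cap, 62 mm across, 32 mm tall; point near its middle
- hammer_mid (a point): bystander, to be left alone: hammer lying down; point near its middle
- wrench_mid (a point): bystander, to be left alone: steel wrench lying down; point near its middle
- tin_mid (a point): bystander, to be left alone: plain steel tin, 70 mm across, 80 mm tall; point near its middle
- brush_mid (a point): bystander, to be left alone: brush lying down; point near its middle
Mind the look-alikes: they are no part of the job. What is shaped like the part that bears leaf24_tab but blue is not meant.

How it is judged:
By the outcome, as a careful person would: the job done as asked, in the order asked, and still so for the second after the job is handed in, with the robot touching nothing.
It also fails if it takes over 72 s, if anything falls off the work surface, if the arm or the gripper's body presses on something with over 40 N, if the wrist force passes 120 N, or if a joint passes its speed limit or range.

## Working session

There is one attempt and no reset: what is moved stays moved. The work goes in short steps, Python scripts to look and compute and a tool call to move; the robot and the scene stay as the last step left them, time stands still between calls to the robot, and variables do not carry over. Pictures are saved under pics/ and viewed, and the job is handed in when it is done.

Besides the shell and the picture viewer there is one more tool, called after "Emit:" as name(argument=value, ...), one argument or row to a line, values as JSON. play_rows: Moves the arm, as the interface text tells. Its arguments: {"type":"object","properties":{"rows":{"type":"array","items":{"type":"array","items":{"type":"number"}}},"newtons":{"type":"number"}},"required":["rows"]}

```bash
mkdir -p pics
cat > h.py <<'E'
import numpy as np, cv2
from bench import manip
def cam(n):
    c=manip.read_camera(n); c['f']=200/np.tan(np.radians(c['vertical_fov'])/2); return c
def save(c,p): cv2.imwrite(p,c['image'][:,:,::-1])
def world(c,u,v,z):
    V=np.array(c['view']); R=V[:3,:3]; t=V[:3,3]; o=-R.T@t
    d=R.T@np.array([(u-c['cx'])/c['f'],(v-c['cy'])/c['f'],1.0]); return o+d*(z-o[2])/d[2]
def dep(c):
    V=np.array(c['view']);R=V[:3,:3];t=V[:3,3];z=c['z_map'];v,u=np.mgrid[:400,:640]
    P=np.stack([(u-c['cx'])/c['f']*z,(v-c['cy'])/c['f']*z,z],-1); return (P-t)@R
def proj(c,P):
    V=np.array(c['view']);p=V[:3,:3]@np.array(P)+V[:3,3];return c['cx']+c['f']*p[0]/p[2],c['cy']+c['f']*p[1]/p[2]
E
python3 - <<'E'
from h import *
for n in ('top','side'):
    c=cam(n); save(c,f'pics/{n}0.png'); V=np.array(c['view']); print(n,c['f'],c['cx'],c['cy'],-V[:3,:3].T@V[:3,3],V[:3,:3].round(3).tolist(),(c['z_map']==0).mean())
    np.savez(f'{n}0.npz',**c)
print(manip.read_state())
E
```

```text
top 406.54220320865085 317.0614262798016 207.15842034763253 [0.4162331  0.01432757 1.14965461] [[-0.012, -0.999, 0.031], [-0.992, 0.008, -0.124], [0.124, -0.032, -0.992]] 0.00390625
side 363.9523322998508 321.98410188873964 198.01547254534307 [0.38430052 0.79878733 1.01555512] [[-0.98, -0.196, -0.021], [-0.135, 0.747, -0.65], [0.143, -0.635, -0.759]] 0.003875
{'t': 0.1, 'q': array([-8.05290972e+01,  3.02736708e+01,  8.21493222e+01,  1.47204848e-04,
        6.76883722e+01, -1.02279921e+01]), 'joint_vel': array([ 0.1663946 , -0.05657754, -0.147032  ,  0.1091794 ,  0.01678228,
        0.08593327]), 'joint_efforts': array([ 1.35978548e-04, -4.40985632e+01, -1.77150732e+01,  6.34162081e-02,
        5.33300964e-02, -5.16397745e-05]), 'tool_pos': array([ 0.21064264, -0.58810739,  0.40386726]), 'ee_rot': array([-89.98009144,   0.10957135, -70.30114211]), 'ft_force': array([-0.31570006,  0.6078158 ,  0.26567071]), 'wrist_torque': array([ 0.0242565 ,  0.00495748, -0.0155381 ]), 'grip_width': 0.086845674723769}
```

View pics/top0.png

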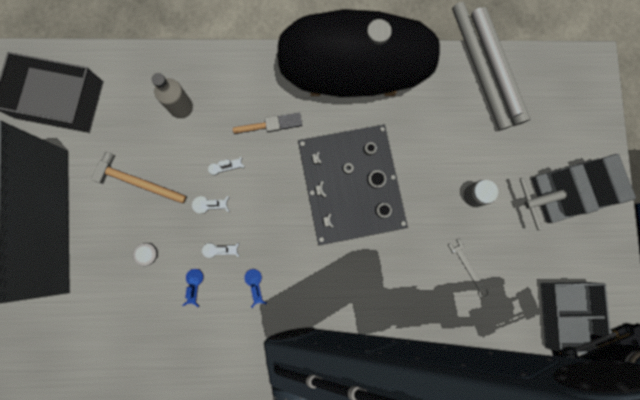

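View pics/side0.png

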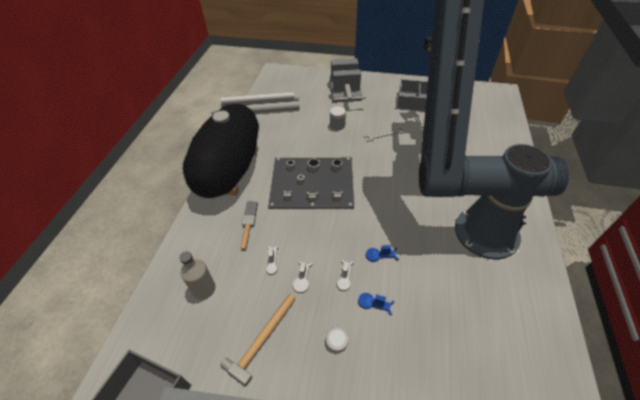

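Run:
```python
import numpy as np,cv2
a=cv2.imread('pics/top0.png')
b=np.hstack([cv2.resize(a[110:255,290:415],None,fx=4,fy=4,interpolation=cv2.INTER_CUBIC)]);cv2.imwrite('pics/fixz.png',b)
b=cv2.resize(a[150:265,190:260],None,fx=5,fy=5,interpolation=cv2.INTER_CUBIC);cv2.imwrite('pics/leafz.png',b)
a=cv2.imread('pics/side0.png')
b=cv2.resize(a[145:300,250:370],None,fx=4,fy=4,interpolation=cv2.INTER_CUBIC)[:600];cv2.imwrite('pics/sidez.png',b)
```

```text
(no output)
```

View pics/fixz.png

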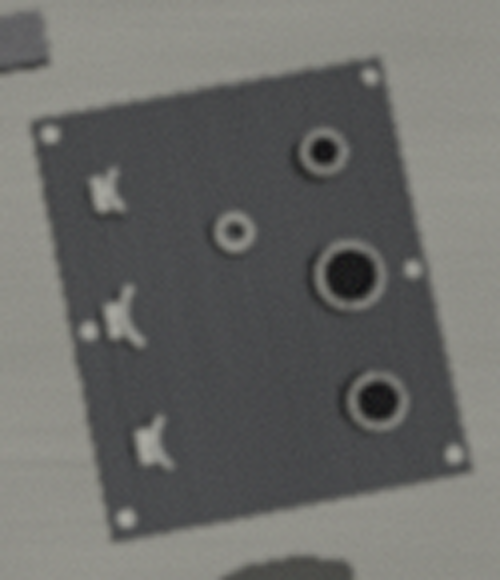

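View pics/leafz.png

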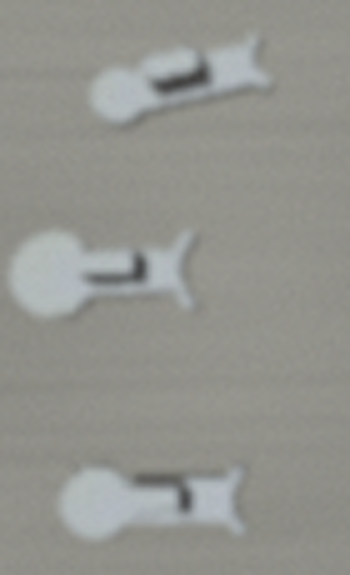

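View pics/sidez.png

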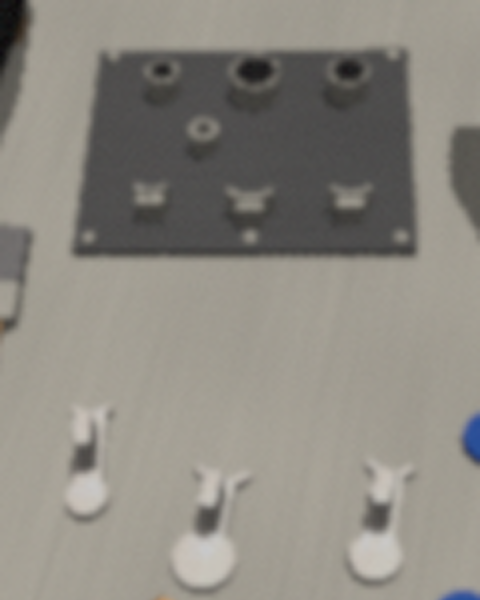

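Run:
```python
from h import *
c=dict(np.load('top0.npz')); c={k:(v if v.ndim else float(v)) for k,v in c.items()}
g=cv2.cvtColor(c['image'],cv2.COLOR_RGB2GRAY)
S=4
G=cv2.resize(g,None,fx=S,fy=S,interpolation=cv2.INTER_CUBIC)
def back(p): return (np.array(p)+.5)/S-.5
# stubs: bright rings filled
m=((G>112)*255).astype(np.uint8); roi=np.zeros_like(m); roi[125*S:240*S,308*S:402*S]=255
print('plate grey',g[170,335],'table',g[260,350])
m&=roi
cs,_=cv2.findContours(m,cv2.RETR_EXTERNAL,cv2.CHAIN_APPROX_NONE)
for k in cs:
    A=cv2.contourArea(k)
    if A<60: continue
    (x,y),r=cv2.minEnclosingCircle(k); u,v=back((x,y)); 
    p=world(c,u,v,.040); print('blob',A/S/S,(u.round(1),v.round(1)),'req',np.sqrt(A/np.pi)/S/c['f']*1.11*1000,r/S*1110/c['f'],p.round(4))
# plate
m=((G<100)*255).astype(np.uint8); r=np.zeros_like(m); r[118*S:250*S,292*S:415*S]=255;m&=r
cs,_=cv2.findContours(m,cv2.RETR_EXTERNAL,cv2.CHAIN_APPROX_NONE); k=max(cs,key=cv2.contourArea)
rr=cv2.minAreaRect(k); b=cv2.boxPoints(rr)
W=np.array([world(c,*back(p),.010) for p in b]); print(W.round(4),[np.linalg.norm(W[i]-W[i-1]).round(4) for i in range(4)])
# leaves
hsv=cv2.cvtColor(c['image'],cv2.COLOR_RGB2HSV)
m=((G>165)*255).astype(np.uint8); r=np.zeros_like(m); r[150*S:265*S,188*S:250*S]=255;m&=r
cs,_=cv2.findContours(m,cv2.RETR_EXTERNAL,cv2.CHAIN_APPROX_NONE)
for k in cs:
    A=cv2.contourArea(k)
    if A<500: continue
    mm=np.zeros_like(m);cv2.drawContours(mm,[k],-1,255,-1)
    d=cv2.distanceTransform(mm,cv2.DIST_L2,5); _,mx,_,loc=cv2.minMaxLoc(d)
    u,v=back(loc);p=world(c,u,v,.010); print('leaf disc',(u,v),'r',mx/S*1140/c['f'],p.round(4))
print(g[250,200:240])
P=dep(c)
for q in [(384,211),(377,178),(371,148)]: print(P[q[1]-6:q[1]+7:2,q[0]-6:q[0]+7:2,2].round(3))
```

```text
plate grey 74 table 79
blob 9.1875 (np.float64(321.1), np.float64(238.8)) req 4.669185004068605 6.375947299998795 [ 0.4678 -0.0314  0.04  ]
blob 266.15625 (np.float64(375.0), np.float64(234.2)) req 25.131056147296572 73.35980012720553 [ 0.4786 -0.1794  0.04  ]
blob 60.53125 (np.float64(329.5), np.float64(220.3)) req 11.984839633007459 17.71354232543732 [ 0.518 -0.055  0.04 ]
blob 10.15625 (np.float64(387.5), np.float64(212.6)) req 4.909181594830706 13.327984037084928 [ 0.5379 -0.2159  0.04  ]
blob 183.1875 (np.float64(311.9), np.float64(217.2)) req 20.849244573193015 61.513336232357 [ 0.527  -0.0068  0.04  ]
blob 14.625 (np.float64(311.8), np.float64(192.3)) req 5.891017913796849 6.3081135235753285 [ 0.5964 -0.0073  0.04  ]
blob 65.96875 (np.float64(322.8), np.float64(188.6)) req 12.511562032270895 20.78457765341717 [ 0.6065 -0.0379  0.04  ]
blob 6.0 (np.float64(370.6), np.float64(179.8)) req 3.773271290275941 10.926774458940109 [ 0.6305 -0.1717  0.04  ]
blob 10.28125 (np.float64(381.5), np.float64(180.9)) req 4.939299555856409 16.681581007951667 [ 0.6271 -0.202   0.04  ]
blob 12.25 
[... 2237 characters left out ...]
04  1.15  0.04  0.008]
 [0.009 0.021 0.033 0.04  0.044 0.01  0.007]]
[[0.012 0.042 1.15  0.044 0.042 0.041 0.013]
 [0.04  0.04  0.038 0.04  0.041 0.042 0.042]
 [0.037 0.04  0.042 0.04  0.039 0.039 0.041]
 [0.04  0.042 0.038 0.043 0.04  0.041 0.039]
 [0.043 0.039 0.041 0.042 0.04  0.042 0.041]
 [0.04  0.042 0.045 0.042 0.041 0.04  0.039]
 [0.035 0.039 0.039 0.044 0.04  0.041 0.04 ]]
[[0.009 0.01  0.01  0.007 0.013 0.008 0.011]
 [0.012 0.044 0.044 0.042 0.039 0.01  0.01 ]
 [0.007 0.039 0.042 0.039 0.043 0.04  0.011]
 [0.032 0.042 0.042 0.041 0.041 0.043 0.013]
 [0.028 0.036 0.037 0.038 0.039 0.04  0.013]
 [0.017 0.036 0.038 0.042 0.043 0.009 0.01 ]
 [0.01  0.02  0.028 0.028 0.02  0.009 0.006]]
```

```bash
cat > meas.py <<'E'
from h import *
def blobs(c,lo,hi,zt,box):
    P=dep(c); m=((P[...,2]>lo)&(P[...,2]<hi)&(P[...,0]>box[0])&(P[...,0]<box[1])&(P[...,1]>box[2])&(P[...,1]<box[3])).astype(np.uint8)
    n,l,s,ce=cv2.connectedComponentsWithStats(m,connectivity=8); out=[]
    for i in range(1,n):
        if s[i,4]<6: continue
        v,u=np.nonzero(l==i); W=np.array([world(c,a,b,zt) for a,b in zip(u,v)])[:,:2]
        mu=W.mean(0); w,e=np.linalg.eigh(np.cov((W-mu).T)); z=np.median(P[l==i][:,2])
        px=(c['z_map'][l==i].mean()/c['f'])**2*s[i,4]
        out.append((s[i,4],mu.round(4),'req',round(np.sqrt(px/np.pi)*1000,1),'len',(np.sqrt(12*w[::-1])*1000).round(1),'ang',round(np.degrees(np.arctan2(e[1,1],e[0,1]))%180,1),'z',z.round(4)))
    return out
E
python3 - <<'E'
from meas import *
for n in('top','side'):
    c=dict(np.load(n+'0.npz')); c={k:(v if v.ndim else float(v)) for k,v in c.items()}
    print(n,'stubs/saddles');[print(*b) for b in blobs(c,.032,.05,.04,(.44,.83,-.29,.05))]
    print('tabs');[print(*b) for b in blobs(c,.042,.06,.05,(.40,.76,.15,.36))]
    print('leaf body');[print(*b) for b in blobs(c,.0055,.06,.01,(.40,.76,.15,.36))]
E
```

```text
top stubs/saddles
101 [ 0.7211 -0.1746] req 16.0 len [29.4 27.1] ang 140.2 z 0.0403
56 [ 0.693  -0.0215] req 11.8 len [28.9 19.1] ang 8.1 z 0.0379
47 [ 0.6647 -0.1108] req 10.8 len [28.6 27.2] ang 108.7 z 0.0356
231 [ 0.6324 -0.1906] req 23.9 len [43.2 41.2] ang 136.2 z 0.0404
62 [ 0.6027 -0.0312] req 12.3 len [38.  20.7] ang 7.8 z 0.038
163 [ 0.5444 -0.207 ] req 19.9 len [36.  33.8] ang 123.5 z 0.0408
59 [ 0.5156 -0.0505] req 11.9 len [31.7 20.1] ang 12.7 z 0.0377
tabs
61 [0.6781 0.2317] req 12.1 len [30.8 15.1] ang 101.1 z 0.049
70 [0.5688 0.2652] req 12.8 len [32.2 16. ] ang 90.9 z 0.0498
60 [0.4403 0.2385] req 11.7 len [32.  13.1] ang 89.0 z 0.0499
leaf body
332 [0.6787 0.2376] req 29.0 len [95.4 30. ] ang 103.6 z 0.0109
57 [0.5862 0.3549] req 11.8 len [25.  18.1] ang 6.6 z 0.0216
413 [0.5687 0.2819] req 32.0 len [99.1 38. ] ang 92.3 z 0.0107
364 [0.4407 0.2503] req 29.6 len [99.8 31.3] ang 90.3 z 0.0106
side stubs/saddles
98 [ 0.6371 -0.1825] req 21.5 len [48.1 42.1] ang 103.9 z 0.0392
45 [ 0.7258 -0.1668] req 14.6 len [33.7 28.4] ang 117.7 z 0.0391
70 [ 0.549  -0.1984] req 18.1 len [40.8 35.7] ang 96.4 z 0.0389
24 [ 0.6688 -0.1011] req 10.3 len [30.4 24.9] ang 129.0 z 0.0347
37 [ 0.6959 -0.0151] req 12.3 len [28.4 25.5] ang 18.0 z 0.0363
42 [ 0.6079 -0.0244] req 13.1 len [38.  24.4] ang 12.4 z 0.0364
39 [ 0.5194 -0.0444] req 12.6 len [34.9 23.9] ang 16.3 z 0.0377
tabs
48 [0.6819 0.2388] req 12.2 len [35.4 15. ] ang 105.1 z 0.0489
47 [0.5728 0.2725] req 11.6 len [34.4 14.5] ang 92.8 z 0.0491
44 [0.4451 0.2453] req 11.3 len [32.1 14.1] ang 91.7 z 0.0486
leaf body
219 [0.6816 0.2437] req 26.3 len [100.9  27.1] ang 103.3 z 0.0111
264 [0.4452 0.257 ] req 27.9 len [100.3  31.2] ang 90.9 z 0.0102
312 [0.5729 0.2875] req 30.3 len [102.3  37.9] ang 92.2 z 0.0101
19 [0.5908 0.3509] req 7.2 len [24.4  9.2] ang 169.4 z 0.0221
```

Emit:
play_rows(
  rows=[
    [0.03, 0.036, 0, 0, 0, 6, 0.4],
    [0.06, 0.072, 0, 0, 0, 12, 0.4],
    [0.09, 0.108, 0, 0, 0, 18, 0.4],
    [0.12, 0.144, 0, 0, 0, 24, 0.4],
    [0.15, 0.18, 0, 0, 0, 30, 0.4],
    [0.18, 0.216, 0, 0, 0, 36, 0.4],
    [0.21, 0.252, 0, 0, 0, 42, 0.4],
    [0.24, 0.288, 0, 0, 0, 48, 0.4],
  ],
  newtons=20,
)

```text
t: 0.9
tool_pos: [0.4515, -0.2987, 0.4045]
ee_rot: [-90.0, 0.0, -22.1]
ft_force: [1.2, -1.8, -0.2]
grip_width: 0.0525
```

Emit:
play_rows(
  rows=[
    [-0.001, 0.045, 0, 0, 0, 3, 0.4],
    [-0.002, 0.09, 0, 0, 0, 6, 0.4],
    [-0.003, 0.135, 0, 0, 0, 9, 0.4],
    [-0.004, 0.18, 0, 0, 0, 12, 0.4],
    [-0.005, 0.225, 0, 0, 0, 15, 0.4],
    [-0.006, 0.27, 0, 0, 0, 17, 0.4],
    [-0.007, 0.315, -0.02, 0, 0, 20, 0.4],
    [-0.008, 0.36, -0.04, 0, 0, 22, 0.4],
  ],
)

```text
t: 1.7
tool_pos: [0.4425, 0.0613, 0.3648]
ee_rot: [-90.0, -0.1, -0.2]
ft_force: [0.3, -0.0, 0.5]
grip_width: 0.0521
```

Emit:
play_rows(
  rows=[
    [-0.001, 0.04, -0.02, 0, 0, 0, 0.4],
    [-0.001, 0.08, -0.04, 0, 0, 0, 0.4],
    [-0.001, 0.12, -0.05, 0, 0, 0, 0.4],
    [-0.001, 0.16, -0.06, 0, 0, 0, 0.4],
    [-0.001, 0.178, -0.07, 0, 0, 0, 0.4],
    [-0.001, 0.178, -0.08, 0, 0, 0, 0.4],
    [-0.001, 0.178, -0.08, 0, 0, 0, 0.4],
  ],
)

```text
t: 2.4
tool_pos: [0.4409, 0.2375, 0.2833]
ee_rot: [-90.1, 0.2, -0.2]
ft_force: [0.9, 0.1, 0.9]
grip_width: 0.0523
```

Run:
```python
from meas import *
s=manip.read_state();print(s['tool_pos'],s['ee_rot'],s['grip_width'],s['ft_force'])
for n in('top','side'):
    c=cam(n); save(c,f'pics/{n}1.png');  print(n);[print(*b) for b in blobs(c,.042,.06,.05,(.40,.76,.15,.36))]
```

```text
[0.44090548 0.23749771 0.28331493] [-90.07911882   0.20578975  -0.22563351] 0.05233834021345596 [0.91247765 0.08055327 0.86806235]
top
62 [0.678  0.2316] req 12.2 len [30.7 15.4] ang 100.1 z 0.05
68 [0.5688 0.2654] req 12.6 len [32.2 16.2] ang 90.5 z 0.05
12 [0.4395 0.2259] req 5.2 len [13.8  6.5] ang 170.0 z 0.0485
side
49 [0.6821 0.2385] req 12.3 len [36.5 15.2] ang 106.9 z 0.0492
49 [0.5728 0.2723] req 11.9 len [33.9 14.8] ang 93.3 z 0.0496
46 [0.445  0.2461] req 11.5 len [33.8 14. ] ang 92.8 z 0.0485
```

View pics/side1.png

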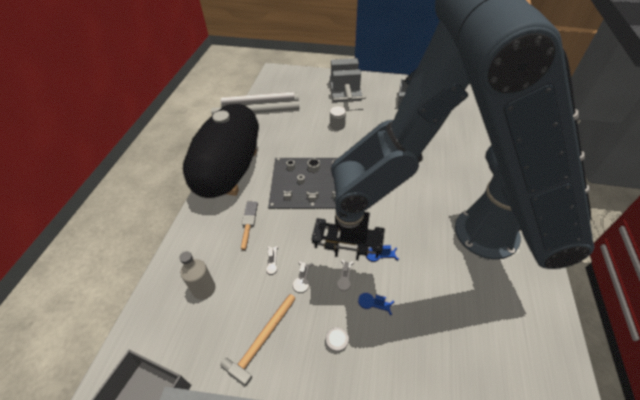

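Emit:
play_rows(
  rows=[
    [0.001, 0.002, -0.02, 0, 0, 0, 0.4],
    [0.0015, 0.0025, -0.04, 0, 0, 0, 0.4],
    [0.0015, 0.0025, -0.06, 0, 0, 0, 0.4],
    [0.0015, 0.0025, -0.075, 0, 0, 0, 0.4],
    [0.0015, 0.0025, -0.083, 0, 0, 0, 0.4],
    [0.0015, 0.0025, -0.083, 0, 0, 0, 0.4],
  ],
)

```text
t: 3.1
tool_pos: [0.4434, 0.2392, 0.2014]
ee_rot: [-90.0, 0.1, -0.4]
ft_force: [0.8, -1.2, -0.1]
grip_width: 0.0525
```

Run:
```python
from meas import *
s=manip.read_state();print(s['tool_pos'],s['ee_rot'],s['grip_width'],s['ft_force'])
c=cam('side');a=c['image'][200:320,290:410,::-1];cv2.imwrite('pics/s2.png',cv2.resize(a,None,fx=5,fy=5,interpolation=cv2.INTER_CUBIC))
c=cam('top');a=c['image'][200:290,180:300,::-1];cv2.imwrite('pics/t2.png',cv2.resize(a,None,fx=5,fy=5,interpolation=cv2.INTER_CUBIC))
```

```text
[0.44337584 0.23917374 0.20136926] [-9.00234175e+01  7.27365382e-02 -3.97001641e-01] 0.05246338125107081 [ 0.77996123 -1.21854386 -0.13742453]
```

View pics/s2.png

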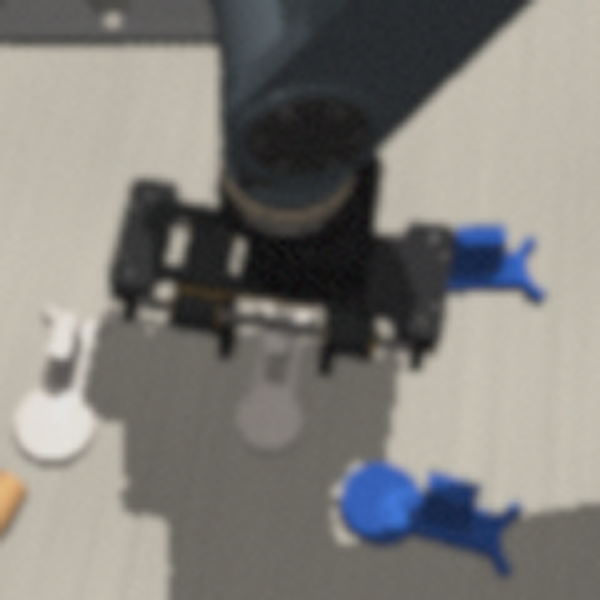

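View pics/t2.png

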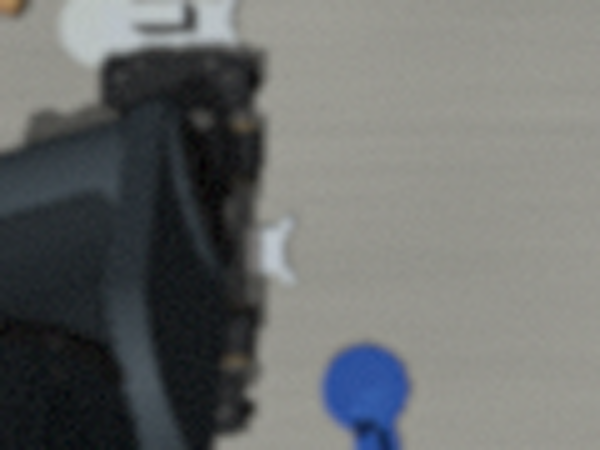

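Emit:
play_rows(
  rows=[
    [0, 0, 0, 0, 0, 0, 0.6],
    [0, 0, 0, 0, 0, 0, 0.75],
    [0, 0, 0, 0, 0, 0, 0.9],
    [0, 0, 0, 0, 0, 0, 1],
    [0, 0, 0, 0, 0, 0, 1],
    [0, 0, 0, 0, 0, 0, 1],
    [0, 0, 0, 0, 0, 0, 1],
  ],
  newtons=25,
)

```text
t: 3.9
tool_pos: [0.4429, 0.2401, 0.2018]
ee_rot: [-90.0, 0.0, -0.3]
ft_force: [-1.3, 0.7, 1.5]
grip_width: 0.0137
```

Emit:
play_rows(
  rows=[
    [0, 0, 0.02, 0, 0, 0, 1],
    [0, 0, 0.05, 0, 0, 0, 1],
    [0, 0, 0.08, 0, 0, 0, 1],
    [0, 0, 0.11, 0, 0, 0, 1],
    [0, 0, 0.14, 0, 0, 0, 1],
    [0, 0, 0.14, 0, 0, 0, 1],
  ],
)

```text
t: 4.5
tool_pos: [0.4442, 0.2405, 0.3451]
ee_rot: [-89.9, -0.5, -0.3]
ft_force: [0.9, -0.4, -1.3]
grip_width: 0.0136
```

Run:
```python
from meas import *
s=manip.read_state();print(s['tool_pos'],s['ee_rot'],s['grip_width'],s['ft_force'],s['wrist_torque'])
c=cam('side');a=c['image'][150:300,280:430,::-1];cv2.imwrite('pics/s3.png',cv2.resize(a,None,fx=4,fy=4,interpolation=cv2.INTER_CUBIC))
```

```text
[0.44421994 0.24054358 0.34513434] [-89.86540454  -0.46446776  -0.28661351] 0.013621083343140206 [ 0.86510549 -0.43164197 -1.32562435] [-0.06872211 -0.19576861 -0.03626528]
```

View pics/s3.png

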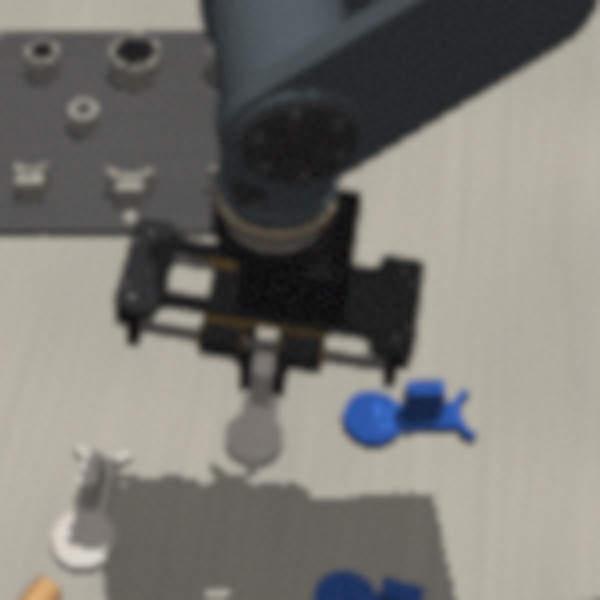

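Emit:
play_rows(
  rows=[
    [0.007, -0.03, 0, 0, 0, 1, 1],
    [0.018, -0.075, 0, 0, 0, 2, 1],
    [0.029, -0.12, 0, 0, 0, 4, 1],
    [0.04, -0.165, 0, 0, 0, 5, 1],
    [0.051, -0.21, 0, 0, 0, 6, 1],
    [0.061, -0.255, 0, 0, 0, 8, 1],
    [0.072, -0.3, 0, 0, 0, 9, 1],
    [0.081, -0.34, 0, 0, 0, 10.5, 1],
  ],
)

```text
t: 5.35
tool_pos: [0.524, -0.1021, 0.3398]
ee_rot: [-89.9, 0.1, 10.2]
ft_force: [-0.4, -0.3, -0.4]
grip_width: 0.0141
```

Emit:
play_rows(
  rows=[
    [0.004, -0.018, 0, 0, 0, 0, 1],
    [0.0075, -0.029, 0, 0, 0, 0, 1],
    [0.0075, -0.029, -0.02, 0, 0, 0, 1],
    [0.0075, -0.029, -0.04, 0, 0, 0, 1],
    [0.0075, -0.029, -0.06, 0, 0, 0, 1],
    [0.0075, -0.029, -0.06, 0, 0, 0, 1],
  ],
)

```text
t: 5.95
tool_pos: [0.5301, -0.1269, 0.2788]
ee_rot: [-89.7, 0.4, 10.3]
ft_force: [-0.9, 0.5, -1.2]
grip_width: 0.0136
```

Run:
```python
from meas import *
s=manip.read_state();print(s['tool_pos'],s['ee_rot'],s['grip_width'],s['ft_force'],s['wrist_torque'])
c=cam('side');save(c,'pics/s4f.png');a=c['image'][120:240,240:390,::-1];cv2.imwrite('pics/s4.png',cv2.resize(a,None,fx=4,fy=4,interpolation=cv2.INTER_CUBIC))
c=cam('top');a=c['image'][120:260,290:420,::-1];cv2.imwrite('pics/t4.png',cv2.resize(a,None,fx=4,fy=4,interpolation=cv2.INTER_CUBIC))
```

```text
[ 0.53010783 -0.12690361  0.27875196] [-89.6909428    0.39606502  10.26648974] 0.013613397853778488 [-0.89437223  0.51673196 -1.18812868] [-0.02475078 -0.12087631  0.05164395]
```

View pics/s4.png

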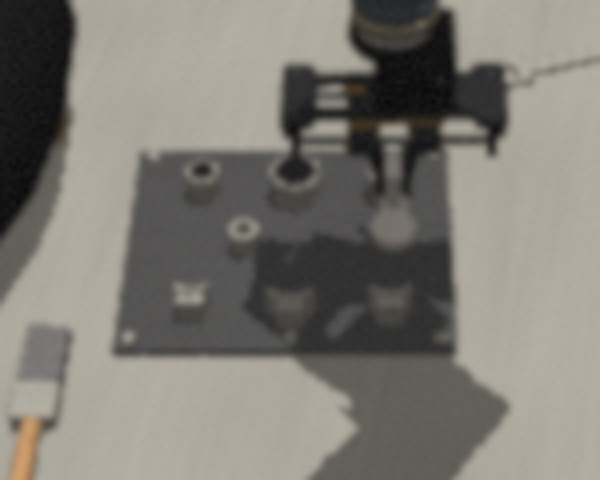

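View pics/t4.png

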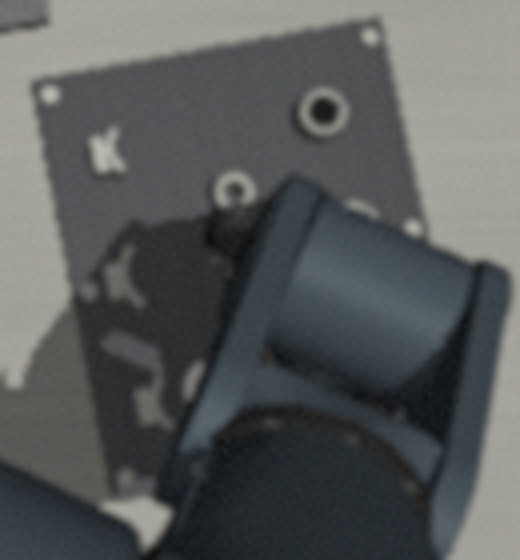

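Run:
```python
from meas import *
c=cam('side')
P=dep(c)
m=((P[...,2]>.078)&(P[...,2]<.098)&(P[...,0]>.46)&(P[...,0]<.58)&(P[...,1]>-.13)&(P[...,1]<0)).astype(np.uint8)
v,u=np.nonzero(m);print(len(u),u.min(),u.max(),v.min(),v.max(),np.median(P[m>0][:,2]))
for b in blobs(c,.078,.098,.087,(.46,.58,-.13,0.0)):print(*b)
for vv in range(v.min(),v.max()+1):
    r=np.nonzero(m[vv])[0]; 
    if len(r): a=world(c,r.min()-.5,vv,.087);b=world(c,r.max()+.5,vv,.087);print(vv,len(r),a.round(4)[:2],b.round(4)[:2])
```

```text
115 332 342 168 181 0.08838959774785492
115 [ 0.5279 -0.0905] req 21.4 len [59.8 34.1] ang 99.9 z 0.0884
168 2 [ 0.5465 -0.1251] [ 0.5252 -0.1289]
169 4 [ 0.5456 -0.1201] [ 0.5208 -0.1245]
170 6 [ 0.5447 -0.1151] [ 0.5199 -0.1195]
171 7 [ 0.5438 -0.1101] [ 0.5191 -0.1145]
172 7 [ 0.5429 -0.1052] [ 0.5183 -0.1095]
173 8 [ 0.5456 -0.0996] [ 0.5175 -0.1046]
174 10 [ 0.5482 -0.0941] [ 0.5132 -0.1003]
175 11 [ 0.5473 -0.0892] [ 0.5089 -0.0961]
176 11 [ 0.5464 -0.0844] [ 0.5081 -0.0912]
177 11 [ 0.5455 -0.0795] [ 0.5073 -0.0864]
178 11 [ 0.5446 -0.0747] [ 0.5065 -0.0815]
179 11 [ 0.5438 -0.07  ] [ 0.5058 -0.0767]
180 9 [ 0.5395 -0.0658] [ 0.5084 -0.0714]
181 7 [ 0.5352 -0.0617] [ 0.5111 -0.066 ]
```

Emit:
play_rows(
  rows=[
    [0.002, -0.001, -0.015, 0, 0, 0, 1],
    [0.002, -0.001, -0.03, 0, 0, 0, 1],
    [0.002, -0.001, -0.045, 0, 0, 0, 1],
    [0.002, -0.001, -0.055, 0, 0, 0, 1],
    [0.002, -0.001, -0.06, 0, 0, 0, 1],
    [0.002, -0.001, -0.06, 0, 0, 0, 1],
  ],
)

```text
t: 6.7
tool_pos: [0.5337, -0.1299, 0.2212]
ee_rot: [-90.0, 0.0, 10.2]
ft_force: [-0.1, -0.6, -1.5]
grip_width: 0.014
```

Run:
```python
from meas import *
for i in range(4):
    c=cam('side'); s=manip.read_state();print(s['tool_pos'].round(4),s['ee_rot'].round(2),s['ft_force'].round(2),s['wrist_torque'].round(3))
a=c['image'][120:240,240:390,::-1];cv2.imwrite('pics/s5.png',cv2.resize(a,None,fx=4,fy=4,interpolation=cv2.INTER_CUBIC))
```

```text
[ 0.5338 -0.1299  0.2217] [-90.   -0.   10.2] [-0.36  0.42 -1.42] [-0.    -0.116 -0.   ]
[ 0.5339 -0.13    0.222 ] [-9.003e+01 -4.000e-02  1.020e+01] [ 0.46 -0.35 -2.16] [-0.033 -0.102 -0.003]
[ 0.534  -0.13    0.2223] [-9.004e+01 -6.000e-02  1.020e+01] [ 0.02  0.14 -1.72] [-0.052 -0.111 -0.023]
[ 0.534  -0.13    0.2223] [-9.005e+01 -6.000e-02  1.020e+01] [-0.21 -0.26 -1.  ] [-0.029 -0.071  0.009]
```

View pics/s5.png

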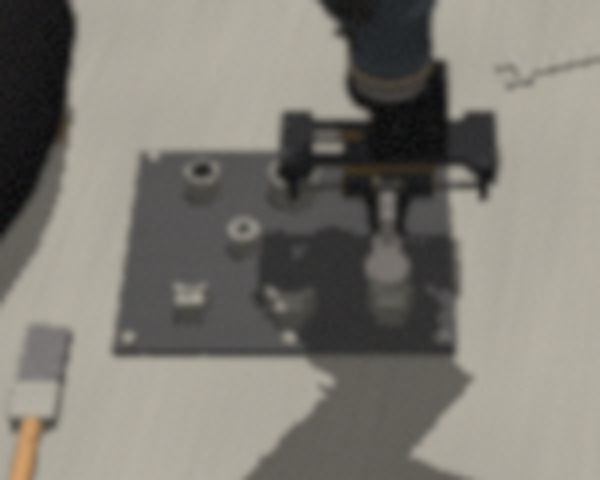

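Emit:
play_rows(
  rows=[
    [-0.001, 0.001, -0.003, 0, 0, 0, 1],
    [-0.001, 0.001, -0.006, 0, 0, 0, 1],
    [-0.001, 0.001, -0.008, 0, 0, 0, 1],
    [-0.001, 0.001, -0.008, 0, 0, 0, 1],
    [-0.001, 0.001, -0.009, 0, 0, 0, 1],
    [-0.001, 0.001, -0.009, 0, 0, 0, 1],
  ],
)

```text
t: 7.5
tool_pos: [0.5327, -0.1289, 0.2126]
ee_rot: [-90.0, 0.0, 10.2]
ft_force: [0.2, 0.4, -1.0]
grip_width: 0.0137
```

```bash
cat > st.py <<'E'
from meas import *
import sys
F=[];T=[];X=[];E=[]
for i in range(int(sys.argv[1]) if len(sys.argv)>1 else 4):
    c=manip.read_camera('side'); s=manip.read_state();F.append(s['ft_force']);T.append(s['wrist_torque']);X.append(s['tool_pos']);E.append(s['ee_rot'])
F=np.array(F);x=np.array([-.1805,.9836,0]);y=np.array([-.9836,-.1805,0])
print(s['t'],'pos',X[-1].round(4),'rot',E[-1].round(2),'F',F.mean(0).round(2),'Ffix x',(F@x).round(1),'y',(F@y).round(1),'z',F[:,2].round(1),'T',np.mean(T,0).round(3),'w',s['grip_width'].round(4),'fixxy along',round(float(X[-1]@x),4),round(float(X[-1]@y),4))
E
python3 st.py
```

```text
Traceback (most recent call last):
  File "st.py", line 7, in <module>
    print(s['t'],'pos',X[-1].round(4),'rot',E[-1].round(2),'F',F.mean(0).round(2),'Ffix x',(F@x).round(1),'y',(F@y).round(1),'z',F[:,2].round(1),'T',np.mean(T,0).round(3),'w',s['grip_width'].round(4),'fixxy along',round(float(X[-1]@x),4),round(float(X[-1]@y),4))
                                                                                                                                                                               ^^^^^^^^^^^^^^^^^^^^^
AttributeError: 'float' object has no attribute 'round'
```

```bash
sed -i "s/s\['grip_width'\].round(4)/round(s['grip_width'],4)/" st.py; python3 st.py
```

```text
7.9 pos [ 0.5327 -0.1289  0.2128] rot [-90.   -0.   10.2] F [-0.15 -0.05 -0.97] Ffix x [-0.5  0.1 -0.6  0.9] y [-0.4  0.2  1.1 -0.2] z [-1.1 -0.7 -1.  -1.1] T [-0.024 -0.122  0.031] w 0.0136 fixxy along -0.2229 -0.5007
```

Emit:
play_rows(
  rows=[
    [0, 0, -0.0005, 0, 0, 0, 1],
    [0, 0, -0.001, 0, 0, 0, 1],
    [0, 0, -0.0015, 0, 0, 0, 1],
    [0, 0, -0.0015, 0, 0, 0, 1],
  ],
)

```text
t: 8.3
tool_pos: [0.5327, -0.1289, 0.2118]
ee_rot: [-90.0, -0.0, 10.2]
ft_force: [-1.8, 0.7, 4.4]
grip_width: 0.0137
```

```bash
python3 st.py
```

```text
8.5 pos [ 0.5327 -0.1289  0.2118] rot [-9.001e+01 -1.000e-02  1.020e+01] F [-0.94 -0.15  5.63] Ffix x [-0.9  1.1 -0.  -0.1] y [1.  1.5 0.6 0.7] z [5.5 5.7 5.1 6.2] T [ 0.035  0.127 -0.024] w 0.0136 fixxy along -0.2229 -0.5007
```

Emit:
play_rows(
  rows=[
    [0.0005, -0.003, 0.0003, 0, 0, 0, 1],
    [0.0011, -0.006, 0.0003, 0, 0, 0, 1],
    [0.0016, -0.009, 0.0003, 0, 0, 0, 1],
    [0.002, -0.011, 0.0003, 0, 0, 0, 1],
    [0.0023, -0.0125, 0.0003, 0, 0, 0, 1],
    [0.0023, -0.0125, 0.0003, 0, 0, 0, 1],
  ],
)

```text
t: 9.1
tool_pos: [0.5348, -0.141, 0.2118]
ee_rot: [-89.9, 0.0, 10.2]
ft_force: [-0.9, 3.6, 5.3]
grip_width: 0.0137
```

```bash
python3 st.py
python3 - <<'E'
from h import *
c=cam('side')
a=c['image'][120:240,240:390,::-1];cv2.imwrite('pics/s6.png',cv2.resize(a,None,fx=4,fy=4,interpolation=cv2.INTER_CUBIC))
E
```

```text
9.3 pos [ 0.5348 -0.141   0.2118] rot [-8.993e+01  3.000e-02  1.018e+01] F [-0.68  3.61  5.58] Ffix x [4.4 3.7 3.  3.6] y [-0.  -0.3 -0.1  0.5] z [6.1 5.8 5.9 4.5] T [0.533 0.058 0.012] w 0.0142 fixxy along -0.2352 -0.5006
```

View pics/s6.png

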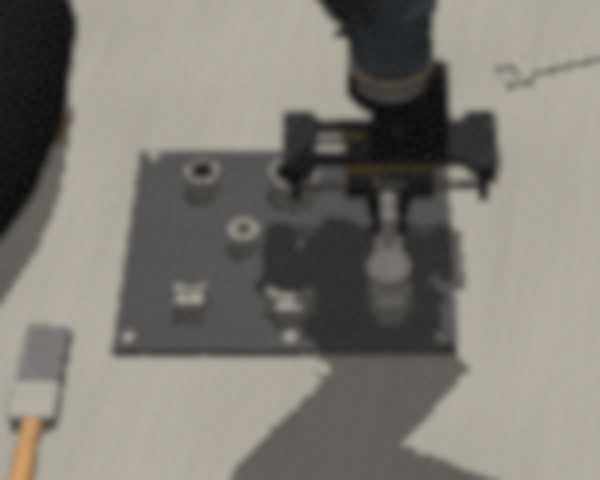

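Emit:
play_rows(
  rows=[
    [0, 0, 0.0003, 0, 0, 0, 1],
    [0.0002, -0.001, 0.0003, 0, 0, 0, 1],
    [0.0004, -0.002, 0.0003, 0, 0, 0, 1],
    [0.0004, -0.002, 0.0003, 0, 0, 0, 1],
  ],
)

```text
t: 9.75
tool_pos: [0.5354, -0.1435, 0.2118]
ee_rot: [-90.0, 0.0, 10.2]
ft_force: [-0.3, 2.4, 2.6]
grip_width: 0.0141
```

```bash
python3 st.py
```

```text
9.95 pos [ 0.5353 -0.1434  0.2118] rot [-9.00e+01  1.00e-02  1.02e+01] F [-1.25  2.41  2.98] Ffix x [3.  3.2 1.3 2.9] y [0.5 0.1 1.8 0.8] z [2.6 3.8 2.8 2.7] T [ 0.4    0.028 -0.01 ] w 0.0137 fixxy along -0.2377 -0.5007
```

Emit:
play_rows(
  rows=[
    [0.0001, -0.0005, 0, 0, 0, 0, 1],
    [0.0002, -0.001, 0, 0, 0, 0, 1],
    [0.0003, -0.0015, 0, 0, 0, 0, 1],
    [0.0004, -0.002, 0, 0, 0, 0, 1],
    [0.0004, -0.002, 0, 0, 0, 0, 1],
  ],
)

```text
t: 10.45
tool_pos: [0.5359, -0.1456, 0.2118]
ee_rot: [-90.0, -0.0, 10.2]
ft_force: [-1.0, 2.6, 3.5]
grip_width: 0.0138
```

```bash
python3 st.py
```

```text
10.65 pos [ 0.5358 -0.1455  0.2118] rot [-9.002e+01 -1.000e-02  1.020e+01] F [-1.01  1.68  2.01] Ffix x [2.2 1.6 2.  1.5] y [0.7 0.9 0.6 0.6] z [2.1 2.5 2.3 1.1] T [0.255 0.001 0.003] w 0.0138 fixxy along -0.2399 -0.5008
```

Emit:
play_rows(
  rows=[
    [0.0001, -0.0005, 0, 0, 0, 0, 1],
    [0.0002, -0.001, 0, 0, 0, 0, 1],
    [0.0003, -0.0015, 0, 0, 0, 0, 1],
    [0.0003, -0.0015, 0, 0, 0, 0, 1],
  ],
)

```text
t: 11.05
tool_pos: [0.5362, -0.1471, 0.2118]
ee_rot: [-90.0, -0.0, 10.2]
ft_force: [0.5, 2.1, 1.6]
grip_width: 0.0138
```

```bash
python3 st.py
```

```text
11.25 pos [ 0.5361 -0.147   0.2118] rot [-9.002e+01 -1.000e-02  1.020e+01] F [-0.13  1.1   0.6 ] Ffix x [0.8 1.5 0.3 1.7] y [ 0.2  0.  -0.2 -0.2] z [ 0.7  0.9  1.4 -0.6] T [ 0.162 -0.06  -0.043] w 0.0142 fixxy along -0.2414 -0.5008
```

Emit:
play_rows(
  rows=[
    [0.0001, -0.0005, -0.0001, 0, 0, 0, 1],
    [0.0002, -0.001, -0.0002, 0, 0, 0, 1],
    [0.0002, -0.001, -0.0002, 0, 0, 0, 1],
    [0.0002, -0.001, -0.0002, 0, 0, 0, 1],
  ],
)

```text
t: 11.65
tool_pos: [0.5363, -0.1477, 0.2118]
ee_rot: [-90.0, 0.0, 10.2]
ft_force: [-0.2, 2.9, 3.8]
grip_width: 0.0136
```

```bash
python3 st.py
```

```text
11.85 pos [ 0.5362 -0.1477  0.2118] rot [-89.99   0.    10.2 ] F [-0.64  3.3   4.93] Ffix x [2.8 3.3 3.8 3.6] y [-0.1  0.4 -0.2  0. ] z [4.  4.5 6.  5.2] T [ 0.537 -0.022 -0.005] w 0.014 fixxy along -0.2421 -0.5008
```

Emit:
play_rows(
  rows=[
    [0.0001, -0.0005, 0.0001, 0, 0, 0, 1],
    [0.0002, -0.001, 0.0001, 0, 0, 0, 1],
    [0.0002, -0.001, 0.0001, 0, 0, 0, 1],
  ],
)

```text
t: 12.15
tool_pos: [0.5365, -0.1489, 0.2118]
ee_rot: [-90.0, 0.0, 10.2]
ft_force: [-1.1, 4.1, 4.4]
grip_width: 0.0139
```

```bash
python3 st.py
```

```text
12.35 pos [ 0.5364 -0.1489  0.2118] rot [-8.999e+01  1.000e-02  1.020e+01] F [-0.55  3.88  5.2 ] Ffix x [4.3 3.9 3.6 3.9] y [ 0.4 -0.1 -0.7 -0.2] z [5.1 4.8 5.  5.8] T [0.596 0.039 0.003] w 0.0136 fixxy along -0.2433 -0.5008
```

Still friction only; continue.

Emit:
play_rows(
  rows=[
    [0.0001, -0.0005, 0.0001, 0, 0, 0, 1],
    [0.0002, -0.001, 0.0002, 0, 0, 0, 1],
    [0.0002, -0.001, 0.0002, 0, 0, 0, 1],
  ],
)

```text
t: 12.65
tool_pos: [0.5367, -0.1499, 0.2118]
ee_rot: [-90.0, 0.0, 10.2]
ft_force: [0.2, 3.2, 3.7]
grip_width: 0.0139
```

```bash
python3 st.py
```

```text
12.85 pos [ 0.5366 -0.1499  0.2118] rot [-8.999e+01  1.000e-02  1.019e+01] F [-1.    3.55  2.77] Ffix x [4.  3.3 3.8 3.6] y [0.3 0.1 0.3 0.7] z [3.2 1.8 2.6 3.5] T [ 0.546 -0.03  -0.03 ] w 0.0139 fixxy along -0.2443 -0.5008
```

Emit:
play_rows(
  rows=[
    [0.0001, -0.0005, 0, 0, 0, 0, 1],
    [0.0002, -0.001, 0, 0, 0, 0, 1],
    [0.0002, -0.001, 0, 0, 0, 0, 1],
  ],
)

```text
t: 13.15
tool_pos: [0.5367, -0.1504, 0.2119]
ee_rot: [-89.9, 0.0, 10.2]
ft_force: [0.2, 6.5, 3.3]
grip_width: 0.0138
```

```bash
python3 st.py
```

```text
13.35 pos [ 0.5367 -0.1504  0.2118] rot [-8.993e+01  4.000e-02  1.018e+01] F [-0.59  5.67  3.42] Ffix x [5.8 5.3 5.2 6.5] y [-0.6 -0.3  0.2 -1.1] z [3.5 4.3 2.5 3.3] T [ 0.907 -0.078 -0.059] w 0.014 fixxy along -0.2448 -0.5007
```

Emit:
play_rows(
  rows=[
    [0.0001, -0.0003, 0, 0, 0, 0, 1],
    [0.0001, -0.0006, 0, 0, 0, 0, 1],
    [0.0001, -0.0006, 0, 0, 0, 0, 1],
  ],
)

```text
t: 13.65
tool_pos: [0.5366, -0.1507, 0.2118]
ee_rot: [-89.9, 0.1, 10.2]
ft_force: [-0.4, 6.4, 3.8]
grip_width: 0.0136
```

```bash
python3 st.py 6;  python3 - <<'E'
from meas import *
for n in ('side','top'):
    c=cam(n)
    save(c,f'pics/{n}7.png')
    if n=='side': a=c['image'][120:240,240:390,::-1];cv2.imwrite('pics/s7.png',cv2.resize(a,None,fx=5,fy=5,interpolation=cv2.INTER_CUBIC))
E
```

```text
13.95 pos [ 0.5366 -0.1507  0.2118] rot [-8.988e+01  6.000e-02  1.017e+01] F [-0.51  6.75  3.79] Ffix x [7.3 6.  7.2 6.1 7.1 6.7] y [-0.4  0.1 -1.5 -0.7 -1.6 -0.3] z [4.3 3.  4.5 3.  4.7 3.1] T [ 1.064 -0.067 -0.019] w 0.014 fixxy along -0.2451 -0.5006
```

View pics/s7.png

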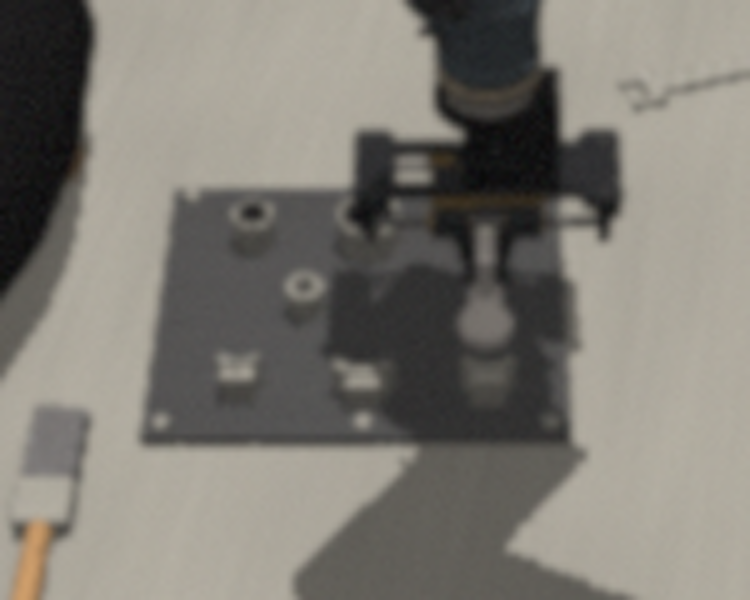

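View pics/top7.png

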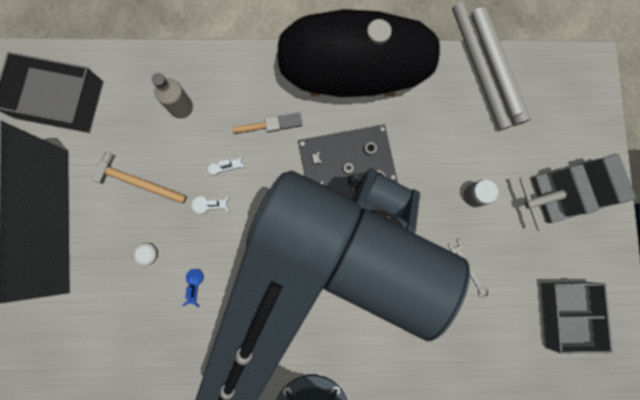

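Emit:
play_rows(
  rows=[
    [-0.0005, -0.0001, 0, 0, 0, 0, 1],
    [-0.001, -0.0002, 0, 0, 0, 0, 1],
    [-0.001, -0.0002, 0, 0, 0, 0, 1],
  ],
)

```text
t: 14.35
tool_pos: [0.5358, -0.1513, 0.2118]
ee_rot: [-89.9, 0.0, 10.2]
ft_force: [-0.3, 4.7, 2.4]
grip_width: 0.014
```

```bash
python3 st.py 4
```

```text
14.55 pos [ 0.5358 -0.1513  0.2118] rot [-8.994e+01  3.000e-02  1.019e+01] F [-0.12  5.11  2.44] Ffix x [5.3 5.3 5.3 4.3] y [-0.4 -0.2 -1.3 -1.4] z [2.7 2.8 2.4 1.9] T [ 0.877 -0.094 -0.007] w 0.0139 fixxy along -0.2456 -0.4997
```

Emit:
play_rows(
  rows=[
    [0.0005, 0.0001, 0, 0, 0, 0, 1],
    [0.001, 0.0002, 0, 0, 0, 0, 1],
    [0.0015, 0.0003, 0, 0, 0, 0, 1],
    [0.002, 0.0004, 0, 0, 0, 0, 1],
    [0.002, 0.0004, 0, 0, 0, 0, 1],
  ],
)

```text
t: 15.05
tool_pos: [0.5367, -0.1513, 0.2118]
ee_rot: [-89.9, 0.2, 10.2]
ft_force: [-4.7, 2.3, 5.0]
grip_width: 0.0138
```

```bash
python3 st.py 4
```

```text
15.25 pos [ 0.5367 -0.1512  0.2119] rot [-89.9    0.23  10.23] F [-5.09  2.92  5.98] Ffix x [3.5 4.4 3.9 3.3] y [4.1 3.8 5.  5. ] z [6.7 6.1 5.9 5.2] T [ 0.39   0.761 -0.081] w 0.0139 fixxy along -0.2456 -0.5006
```

Emit:
play_rows(
  rows=[
    [-0.001, -0.0002, 0, 0, 0, 0, 1],
    [-0.002, -0.0004, 0, 0, 0, 0, 1],
    [-0.0025, -0.0005, 0, 0, 0, 0, 1],
    [-0.003, -0.0006, 0, 0, 0, 0, 1],
    [-0.003, -0.0006, 0, 0, 0, 0, 1],
  ],
)

```text
t: 15.75
tool_pos: [0.5353, -0.1515, 0.2118]
ee_rot: [-90.0, -0.1, 10.2]
ft_force: [0.9, 6.3, 1.9]
grip_width: 0.0137
```

```bash
python3 st.py 4
```

```text
15.95 pos [ 0.5354 -0.1515  0.2118] rot [-8.997e+01 -7.000e-02  1.017e+01] F [0.59 6.22 1.72] Ffix x [6.  6.4 6.6 5.1] y [-1.2 -1.7 -2.3 -1.6] z [2.6 0.5 2.  1.7] T [ 1.143 -0.234  0.007] w 0.0139 fixxy along -0.2456 -0.4992
```

Emit:
play_rows(
  rows=[
    [-0.0005, -0.0001, 0, 0, 0, 0, 1],
    [-0.001, -0.0002, 0, 0, 0, 0, 1],
    [-0.001, -0.0002, 0, 0, 0, 0, 1],
  ],
)

```text
t: 16.25
tool_pos: [0.5348, -0.1515, 0.2119]
ee_rot: [-90.0, -0.2, 10.2]
ft_force: [2.8, 7.8, 1.5]
grip_width: 0.0142
```

```bash
python3 st.py 4
```

```text
16.45 pos [ 0.5349 -0.1515  0.2119] rot [-89.99  -0.15  10.17] F [2.63 7.81 1.68] Ffix x [7.  8.1 6.8 7. ] y [-3.5 -3.8 -4.7 -4. ] z [2.  1.7 1.9 1.1] T [ 1.388 -0.56   0.11 ] w 0.014 fixxy along -0.2456 -0.4987
```

Emit:
play_rows(
  rows=[
    [0.001, 0.0002, 0, 0, 0, 0, 1],
    [0.0018, 0.0003, 0, 0, 0, 0, 1],
    [0.0019, 0, 0, 0, 0, 0, 1],
    [0.0019, -0.0003, 0, 0, 0, 0, 1],
    [0.002, -0.0006, 0, 0, 0, 0, 1],
    [0.002, -0.0006, 0, 0, 0, 0, 1],
  ],
)

```text
t: 17.05
tool_pos: [0.5357, -0.1517, 0.2119]
ee_rot: [-89.9, 0.0, 10.2]
ft_force: [-0.8, 8.2, 4.4]
grip_width: 0.0135
```

```bash
python3 st.py 4
```

```text
17.25 pos [ 0.5357 -0.1517  0.2119] rot [-8.988e+01  4.000e-02  1.018e+01] F [-0.73  8.18  4.49] Ffix x [8.8 7.4 8.2 8.3] y [-0.1 -0.8 -1.1 -1. ] z [4.8 4.4 4.2 4.7] T [ 1.332 -0.019  0.053] w 0.0136 fixxy along -0.2459 -0.4996
```

Emit:
play_rows(
  rows=[
    [0.0001, -0.0003, 0, 0, 0, 0, 1],
    [0.0001, -0.0006, 0, 0, 0, 0, 1],
    [0.0001, -0.0006, 0, 0, 0, 0, 1],
    [0.0001, -0.0006, 0, 0, 0, 0, 1],
    [0.0001, -0.0006, 0, 0, 0, 0, 1],
    [0.0001, -0.0006, 0, 0, 0, 0, 1],
    [0.0001, -0.0006, 0, 0, 0, 0, 1],
    [0.0001, -0.0006, 0, 0, 0, 0, 1],
  ],
)

```text
t: 18.05
tool_pos: [0.5358, -0.1519, 0.2119]
ee_rot: [-89.8, 0.0, 10.2]
ft_force: [-0.6, 9.8, 5.1]
grip_width: 0.0138
```

```bash
python3 st.py 8
python3 - <<'E'
from meas import *
c=cam('side')
# measured: hollow/disc relation
for b in blobs(c,.014,.027,.02,(.46,.58,-.15,-.06)):print(*b)
E
```

```text
18.45 pos [ 0.5358 -0.1519  0.2119] rot [-8.983e+01  5.000e-02  1.017e+01] F [-0.34  9.14  5.01] Ffix x [ 8.4  9.7 10.   8.7  9.2  9.1  8.5  8.8] y [-1.4 -2.1 -0.7 -1.9 -0.8 -1.  -1.4 -1.1] z [4.1 5.1 4.9 5.2 5.2 6.5 5.  4. ] T [ 1.607 -0.07   0.046] w 0.0135 fixxy along -0.2461 -0.4995
91 [ 0.5327 -0.1126] req 20.1 len [54.2 32.6] ang 101.4 z 0.0192
```

Emit:
play_rows(
  rows=[
    [-0.0004, 0.002, 0.0002, 0, 0, 0, 1],
    [-0.0014, 0.0074, 0.0003, 0, 0, 0, 1],
    [-0.0024, 0.0133, 0.0003, 0, 0, 0, 1],
    [-0.0034, 0.0187, 0.0003, 0, 0, 0, 1],
    [-0.0045, 0.0246, 0.0003, 0, 0, 0, 1],
    [-0.0054, 0.0295, 0.0003, 0, 0, 0, 1],
    [-0.0063, 0.0344, 0.0003, 0, 0, 0, 1],
    [-0.0063, 0.0344, 0.0003, 0, 0, 0, 1],
  ],
)

```text
t: 19.3
tool_pos: [0.5295, -0.1181, 0.2122]
ee_rot: [-90.0, 0.0, 10.3]
ft_force: [-0.1, 0.3, -1.5]
grip_width: 0.014
```

```bash
python3 st.py 3
```

```text
19.45 pos [ 0.53   -0.119   0.2123] rot [-9.002e+01 -2.000e-02  1.021e+01] F [ 0.04 -0.43 -1.52] Ffix x [ 0.2 -0.5 -1. ] y [-0.2  0.4 -0. ] z [-1.7 -1.3 -1.5] T [-0.039 -0.125  0.011] w 0.0141 fixxy along -0.2127 -0.4998
```

Emit:
play_rows(
  rows=[
    [0, 0, -0.0005, 0, 0, 0, 1],
    [-0.0002, 0.001, -0.0006, 0, 0, 0, 1],
    [-0.0004, 0.002, -0.0006, 0, 0, 0, 1],
    [-0.0006, 0.003, -0.0006, 0, 0, 0, 1],
    [-0.0009, 0.0045, -0.0006, 0, 0, 0, 1],
    [-0.0009, 0.0045, -0.0006, 0, 0, 0, 1],
  ],
)

```text
t: 20.05
tool_pos: [0.529, -0.1143, 0.2118]
ee_rot: [-90.0, -0.0, 10.2]
ft_force: [0.5, -0.5, 1.3]
grip_width: 0.0138
```

```bash
python3 st.py 3
```

```text
20.2 pos [ 0.529  -0.1143  0.2118] rot [-9.000e+01 -2.000e-02  1.019e+01] F [ 0.6  -0.73  1.38] Ffix x [ 0.  -1.4 -1.1] y [-1.2 -0.8  0.6] z [0.8 1.6 1.7] T [-0.038 -0.16  -0.004] w 0.0136 fixxy along -0.2079 -0.4997
```

Emit:
play_rows(
  rows=[
    [-0.0001, 0.0005, -0.0001, 0, 0, 0, 1],
    [-0.0002, 0.001, -0.0001, 0, 0, 0, 1],
    [-0.0003, 0.0015, -0.0001, 0, 0, 0, 1],
    [-0.0003, 0.0015, -0.0001, 0, 0, 0, 1],
  ],
)

```text
t: 20.6
tool_pos: [0.5288, -0.1131, 0.2118]
ee_rot: [-90.0, -0.0, 10.2]
ft_force: [0.7, -2.6, 2.6]
grip_width: 0.0137
```

```bash
python3 st.py 3
```

```text
20.75 pos [ 0.5288 -0.1131  0.2118] rot [-9.004e+01 -5.000e-02  1.020e+01] F [ 0.02 -3.42  3.77] Ffix x [-3.  -3.8 -3.3] y [0.2 1.1 0.5] z [3.9 3.5 3.9] T [-0.459 -0.122  0.016] w 0.0137 fixxy along -0.2067 -0.4997
```

Emit:
play_rows(
  rows=[
    [-0.0001, 0.0005, 0, 0, 0, 0, 1],
    [-0.0002, 0.001, 0, 0, 0, 0, 1],
    [-0.0002, 0.001, 0, 0, 0, 0, 1],
  ],
)

```text
t: 21.05
tool_pos: [0.5287, -0.1121, 0.2118]
ee_rot: [-90.0, -0.1, 10.2]
ft_force: [1.8, -3.6, 4.6]
grip_width: 0.0138
```

```bash
python3 st.py 3
```

```text
21.2 pos [ 0.5287 -0.1121  0.2118] rot [-9.004e+01 -5.000e-02  1.020e+01] F [ 0.73 -3.67  4.96] Ffix x [-3.2 -3.9 -4.1] y [-0.7  0.4  0.1] z [5.2 4.4 5.3] T [-0.612 -0.184  0.013] w 0.0136 fixxy along -0.2057 -0.4998
```

Emit:
play_rows(
  rows=[
    [-0.0001, 0.0005, 0.0001, 0, 0, 0, 1],
    [-0.0002, 0.001, 0.0002, 0, 0, 0, 1],
    [-0.0002, 0.001, 0.0002, 0, 0, 0, 1],
  ],
)

```text
t: 21.5
tool_pos: [0.5286, -0.1116, 0.2118]
ee_rot: [-90.1, -0.1, 10.2]
ft_force: [-0.2, -7.0, 4.0]
grip_width: 0.0139
```

```bash
python3 st.py 3
```

```text
21.65 pos [ 0.5286 -0.1117  0.2118] rot [-9.010e+01 -6.000e-02  1.022e+01] F [ 0.67 -5.77  3.67] Ffix x [-6.  -6.  -5.3] y [0.7 0.1 0.3] z [3.5 3.2 4.3] T [-1.04  -0.161 -0.024] w 0.014 fixxy along -0.2052 -0.4998
```

Emit:
play_rows(
  rows=[
    [-0.0006, 0.0002, 0, 0, 0, 0, 1],
    [-0.0011, 0.0001, 0, 0, 0, 0, 1],
    [-0.0016, 0, 0, 0, 0, 0, 1],
    [-0.0016, 0, 0, 0, 0, 0, 1],
  ],
)

```text
t: 22.05
tool_pos: [0.5276, -0.1115, 0.2119]
ee_rot: [-90.1, -0.2, 10.1]
ft_force: [2.5, -4.3, 3.2]
grip_width: 0.0138
```

```bash
python3 st.py 3
```

```text
22.2 pos [ 0.5276 -0.1115  0.2119] rot [-90.12  -0.18  10.15] F [ 2.28 -4.75  2.34] Ffix x [-4.9 -5.  -5.4] y [-1.2 -1.4 -1.6] z [2.4 1.4 3.3] T [-0.82  -0.52  -0.077] w 0.0142 fixxy along -0.2049 -0.4988
```

Emit:
play_rows(
  rows=[
    [0.001, 0.0002, 0, 0, 0, 0, 1],
    [0.002, 0.0004, 0, 0, 0, 0, 1],
    [0.003, 0.0006, 0, 0, 0, 0, 1],
    [0.003, 0.0006, 0, 0, 0, 0, 1],
  ],
)

```text
t: 22.6
tool_pos: [0.5292, -0.1114, 0.2118]
ee_rot: [-90.1, 0.1, 10.3]
ft_force: [-3.0, -9.1, 6.3]
grip_width: 0.014
```

```bash
python3 st.py 3
```

```text
22.75 pos [ 0.5291 -0.1114  0.2118] rot [-90.09   0.1   10.31] F [-2.34 -9.43  5.71] Ffix x [-8.6 -8.7 -9.2] y [4.1 3.8 4.2] z [5.9 5.6 5.7] T [-1.51   0.329  0.145] w 0.0138 fixxy along -0.205 -0.5004
```

Emit:
play_rows(
  rows=[
    [-0.0006, -0.0001, 0, 0, 0, 0, 1],
    [-0.0013, -0.0002, 0, 0, 0, 0, 1],
    [-0.0014, 0.0002, 0, 0, 0, 0.1, 1],
    [-0.0014, 0.0005, 0, 0, 0, 0.1, 1],
    [-0.0014, 0.0005, 0, 0, 0, 0.1, 1],
  ],
)

```text
t: 23.25
tool_pos: [0.5285, -0.1112, 0.2119]
ee_rot: [-90.2, -0.0, 10.4]
ft_force: [-0.5, -10.8, 4.3]
grip_width: 0.0137
```

```bash
python3 st.py 3
```

```text
23.4 pos [ 0.5285 -0.1111  0.2119] rot [-9.017e+01 -4.000e-02  1.037e+01] F [-0.52 -9.33  3.6 ] Ffix x [-9.7 -9.  -8.5] y [1.8 2.4 2.4] z [4.  2.8 4.1] T [-1.557  0.04   0.009] w 0.0139 fixxy along -0.2047 -0.4998
```

Slight extra +y to balance, and hold the press.

Emit:
play_rows(
  rows=[
    [-0.0006, 0, 0, 0, 0, 0, 1],
    [-0.0006, 0.0002, 0, 0, 0, 0, 1],
    [-0.0007, 0.0003, 0, 0, 0, 0, 1],
    [-0.0007, 0.0003, 0, 0, 0, 0, 1],
    [-0.0007, 0.0003, 0, 0, 0, 0, 1],
    [-0.0007, 0.0003, 0, 0, 0, 0, 1],
    [-0.0007, 0.0003, 0, 0, 0, 0, 1],
    [-0.0007, 0.0003, 0, 0, 0, 0, 1],
  ],
)

```text
t: 24.2
tool_pos: [0.5282, -0.111, 0.212]
ee_rot: [-90.2, -0.1, 10.4]
ft_force: [-1.0, -9.4, 3.4]
grip_width: 0.0136
```

```bash
python3 st.py 8
```

```text
24.6 pos [ 0.5282 -0.111   0.212 ] rot [-90.21  -0.11  10.35] F [-0.03 -9.49  3.79] Ffix x [ -9.3  -9.4  -8.7  -8.9  -8.5  -9.9  -9.6 -10.3] y [1.9 1.7 1.6 1.1 1.6 1.7 2.1 2.2] z [3.3 3.4 3.3 3.5 4.1 4.6 3.8 4.4] T [-1.642 -0.076 -0.016] w 0.0139 fixxy along -0.2046 -0.4995
```

Emit:
play_rows(
  rows=[
    [0.0001, -0.0004, 0, 0, 0, 0, 1],
    [0.0001, -0.0004, 0, 0, 0, 0, 1],
    [0.0001, -0.0004, 0, 0, 0, 0, 1],
    [0.0001, -0.0004, 0, 0, 0, 0, 1],
  ],
  newtons=5,
)

```text
t: 25.0
tool_pos: [0.528, -0.1108, 0.2117]
ee_rot: [-90.1, -0.1, 10.3]
ft_force: [0.5, -6.5, 1.5]
grip_width: 0.014
```

```bash
python3 st.py 3
```

```text
25.15 pos [ 0.528  -0.1108  0.2117] rot [-9.012e+01 -6.000e-02  1.034e+01] F [ 0.2  -7.43  2.75] Ffix x [-6.4 -8.2 -7.5] y [1.2 1.7 0.6] z [2.9 2.6 2.7] T [-1.232 -0.182  0.011] w 0.0143 fixxy along -0.2043 -0.4993
```

Emit:
play_rows(
  rows=[
    [0, 0, 0, 0, 0, 0, 0.8],
    [0, 0, 0, 0, 0, 0, 0.75],
    [0, 0, 0, 0, 0, 0, 0.65],
    [0, 0, 0, 0, 0, 0, 0.55],
    [0, 0, 0, 0, 0, 0, 0.5],
    [0, 0, 0, 0, 0, 0, 0.5],
  ],
)

```text
t: 25.75
tool_pos: [0.5275, -0.1097, 0.2116]
ee_rot: [-90.0, 0.0, 10.3]
ft_force: [-0.5, 0.1, -0.0]
grip_width: 0.0416
```

```bash
python3 st.py 3;python3 - <<'E'
from meas import *
c=cam('side');save(c,'pics/side8.png')
a=c['image'][120:240,240:390,::-1];cv2.imwrite('pics/s8.png',cv2.resize(a,None,fx=5,fy=5,interpolation=cv2.INTER_CUBIC))
E
```

```text
25.9 pos [ 0.5276 -0.1098  0.2118] rot [-90.    0.   10.3] F [-0.01  0.04  0.18] Ffix x [-0.1  0.   0.1] y [ 0.4 -0.5  0.1] z [-0.1  0.3  0.3] T [ 0.009 -0.106  0.003] w 0.0433 fixxy along -0.2033 -0.4991
```

View pics/s8.png

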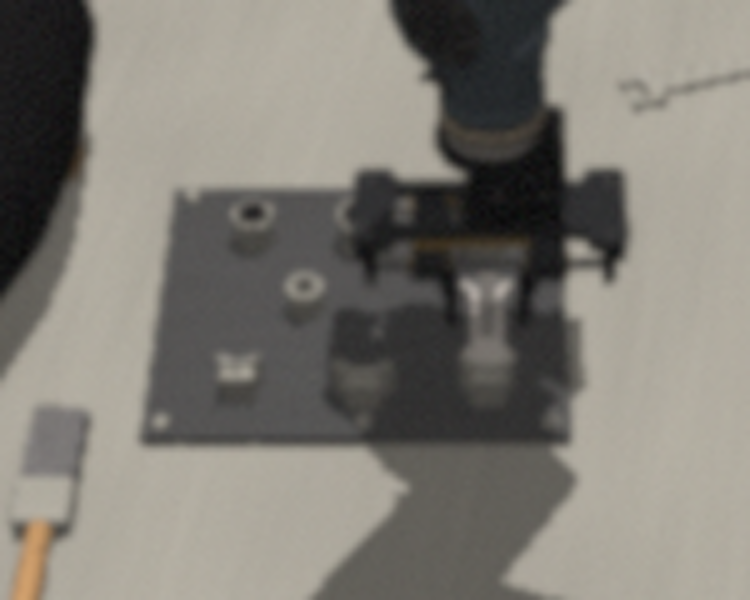

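Emit:
play_rows(
  rows=[
    [0, 0, 0.01, 0, 0, 0, 0.5],
    [0, 0, 0.03, 0, 0, 0, 0.5],
    [0, 0, 0.06, 0, 0, 0, 0.5],
    [0, 0, 0.1, 0, 0, 0, 0.5],
    [0, 0, 0.14, 0, 0, 0, 0.5],
    [0, 0.02, 0.15, 0, 0, 0, 0.5],
    [-0.01, 0.06, 0.15, 0, 0, 0, 0.5],
    [-0.02, 0.1, 0.15, 0, 0, 0, 0.5],
  ],
)

```text
t: 26.75
tool_pos: [0.5074, -0.0094, 0.3634]
ee_rot: [-90.1, -0.2, 10.2]
ft_force: [0.4, -1.3, 0.2]
grip_width: 0.0435
```

Emit:
play_rows(
  rows=[
    [-0.01, 0.04, 0, 0, 0, 0, 0.5],
    [-0.02, 0.08, 0, 0, 0, 0, 0.5],
    [-0.03, 0.12, 0, 0, 0, 0, 0.5],
    [-0.04, 0.16, 0, 0, 0, 0, 0.5],
    [-0.04, 0.2, 0, 0, 0, 0, 0.5],
    [-0.04, 0.24, 0, 0, 0, 0, 0.5],
    [-0.04, 0.28, 0, 0, 0, 0, 0.5],
    [-0.04, 0.3, 0, 0, 0, 0, 0.5],
  ],
)

```text
t: 27.55
tool_pos: [0.467, 0.2929, 0.3627]
ee_rot: [-89.9, -0.1, 10.4]
ft_force: [0.9, -2.0, 0.2]
grip_width: 0.0433
```

Run:
```python
from meas import *
c=cam('top');save(c,'pics/top9.png');np.savez('top9.npz',**c)
a=c['image'][110:255,290:415,::-1];cv2.imwrite('pics/t9.png',cv2.resize(a,None,fx=4,fy=4,interpolation=cv2.INTER_CUBIC))
for b in blobs(c,.05,.07,.06,(.44,.83,-.29,.05)):print('tab',*b)
for b in blobs(c,.032,.05,.04,(.44,.83,-.29,.05)):print(*b)
for b in blobs(c,.016,.024,.02,(.47,.58,-.2,-.02)):print('body',*b)
c=cam('side')
a=c['image'][120:240,240:390,::-1];cv2.imwrite('pics/s9.png',cv2.resize(a,None,fx=5,fy=5,interpolation=cv2.INTER_CUBIC))
for b in blobs(c,.05,.07,.06,(.44,.83,-.29,.05)):print('tab side',*b)
```

```text
tab 63 [ 0.527  -0.1119] req 12.1 len [31.7 15. ] ang 99.6 z 0.0599
103 [ 0.7209 -0.1743] req 16.1 len [30.2 27.1] ang 137.9 z 0.0407
56 [ 0.6926 -0.0216] req 11.8 len [30.3 19. ] ang 8.5 z 0.0376
48 [ 0.6643 -0.1109] req 11.0 len [28.4 27.4] ang 101.3 z 0.036
233 [ 0.6325 -0.1906] req 24.0 len [42.9 41.4] ang 144.5 z 0.0403
62 [ 0.6035 -0.0309] req 12.3 len [37.3 21.2] ang 8.7 z 0.0375
167 [ 0.5443 -0.2066] req 20.1 len [36.5 33.9] ang 112.8 z 0.0403
59 [ 0.5157 -0.0506] req 11.9 len [31.8 19.8] ang 12.6 z 0.0379
body 240 [ 0.5238 -0.0985] req 24.5 len [108.3  33.9] ang 99.6 z 0.0199
body 8 [ 0.5386 -0.1896] req 4.5 len [22.  4.] ang 19.1 z 0.0182
```

View pics/t9.png

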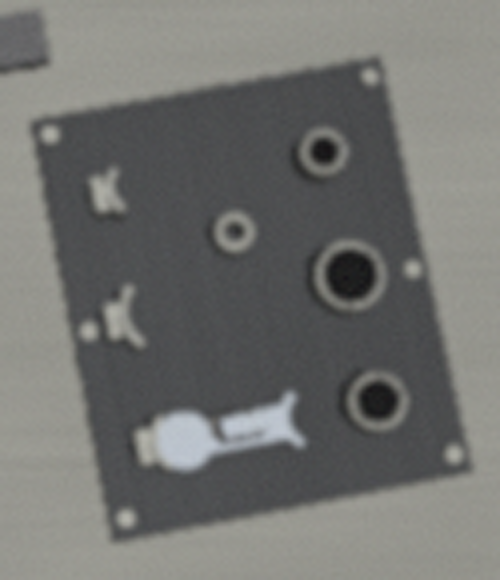

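View pics/s9.png

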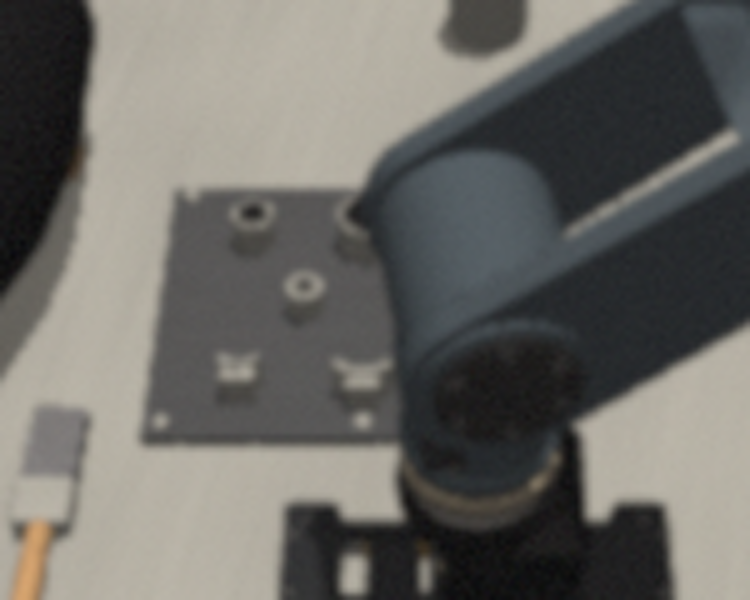

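View pics/top9.png

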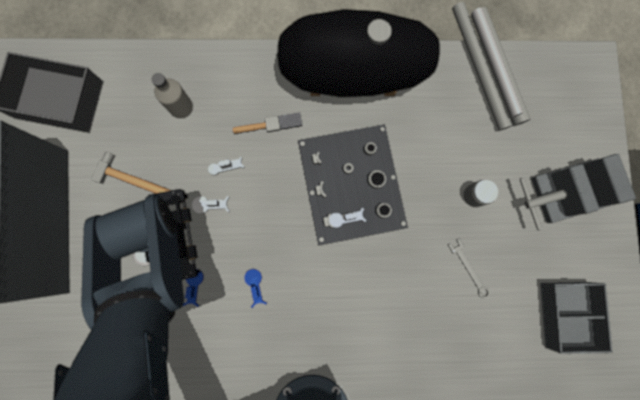

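Run:
```python
from meas import *
c=cam('top'); P=dep(c)
# heights along fixture x through saddle (top cam frame) and body extent
x=np.array([-.1805,.9836]);y=np.array([-.9836,-.1805]);o=np.array([.5443,-.2068])
m=(P[...,2]>.0155)&(P[...,2]<.0255)
Q=P[...,:2]-o;a=Q@x;b=Q@y
k=m&(a>.03)&(a<.17)&(abs(b)<.03)
for lo in np.arange(.03,.17,.004):
    s=k&(a>=lo)&(a<lo+.004)
    if s.sum(): print(round(lo+.002,3),s.sum(),round(P[s][:,2].mean(),4),'lat',round(b[s].min(),4),round(b[s].max(),4))
```

```text
0.032 1 0.0159 lat -0.0249 -0.0249
0.052 2 0.0189 lat -0.014 0.0154
0.056 11 0.0206 lat -0.0291 0.0178
0.06 14 0.0198 lat -0.0149 0.0138
0.064 11 0.0199 lat -0.0099 0.0105
0.068 13 0.0194 lat -0.0109 0.0096
0.072 10 0.0196 lat -0.0116 0.011
0.076 7 0.0212 lat -0.0118 0.0104
0.08 3 0.021 lat 0.0069 0.0099
0.084 4 0.0207 lat -0.0106 0.0117
0.088 4 0.0201 lat -0.0117 0.011
0.092 4 0.0213 lat 0.0074 0.0108
0.096 2 0.0211 lat 0.007 0.0097
0.1 4 0.0195 lat -0.0114 0.0089
0.104 4 0.0199 lat -0.012 0.0115
0.108 4 0.0216 lat -0.0122 0.0102
0.112 13 0.02 lat -0.0105 0.0099
0.116 10 0.02 lat -0.0113 0.0115
0.12 16 0.0204 lat -0.0123 0.0137
0.124 17 0.0197 lat -0.016 0.0161
0.128 17 0.0197 lat -0.0165 0.018
0.132 19 0.0199 lat -0.0202 0.0171
0.136 20 0.0198 lat -0.0184 0.0192
0.14 19 0.0196 lat -0.0188 0.0185
0.144 17 0.0199 lat -0.0165 0.015
0.148 12 0.02 lat -0.0141 0.0082
0.152 4 0.019 lat -0.0067 0.0017
0.16 1 0.017 lat 0.0114 0.0114
0.168 2 0.0186 lat -0.0043 0.01
```

Run:
```python
from h import *
print(manip.read_state()['joint_vel'].round(2)); print(manip.hand_in())
```

```text
[-2.23 -0.34  1.68 -0.59 -0.02 -0.24]
the job is handed in; nothing more can be done
None
```

The 20 mm leaf is seated in the front-row saddle, lying flat and released, and I handed the job in. The task took about 28 s of the 72 s allowed.

- **Which leaf:** the depth image gave the front stub a radius of about 20 mm, and 16 and 24 mm for the other two rows. I therefore took the middle-sized aluminium leaf and did not try the other two.
- **At the stub:** I felt sideways both ways to centre the hollow end. It was blocked on each side about 0.8 mm from the middle. I then held it at about 9 N for over a second.
- **At the saddle:** I slid the leaf across the plate, lifting it clear by about 0.4 mm for part of the way. Contact came 0.3 mm from where I expected it. I centred it the same way, pressed at about 9–10 N for over a second, then opened the jaws with light pressure still on.
- **Checks after moving clear:** the leaf's top is at 20 mm and its tab top at 60 mm, so it lies flat. The round end's centre is about 135 mm from the stub axis and level across the row to within about 1 mm.
- **Other tools:** the stubs, saddles, socket and the tools visible in the last picture look unmoved. The arm hid part of the hammer, the cap and one blue leaf.

**Disagreements:** the two cameras differed by 4–8 mm, so I relied on touch for the final positions. The tab's distance from the stub read 0.7 mm short of nominal, and its angle read about 0.6° off the row. I put both down to image noise. After backing off, the arm hid the front saddle from the side camera, so the final check is from the top camera only.

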